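Vent the ink warmer

TASK

On the ink warmer, turn the black thermostat dial until its white pointer stands at the red marker on the ring around it. Then take the lid by its black handle, break it free from its tacky seal and hold it only slightly ajar, with a gap of about 45 mm at the front edge, never letting it fly wide open; finish while still gripping the handle and holding the lid there. Do not shift the red marker or the things standing around the warmer.

Things in the scene. Friction and masses are not known exactly. Their poses are not given: they have to be found in the camera images.
- warmer: ink warmer, fixed to the table: grey hollow box 200 x 220 x 100 mm (x, y, z) with a blue thermostat panel block, 122 mm wide in y and 85 mm high, joined to its -y side. Origin: centre of the underside of the grey box; x runs from the front (handle side, facing the robot) to the hinge side, y to the left, z up
- lid (a joint): lid angle about the hinge: 0 shut, grows as the front rises, stop at 1.3 rad; front gap = 202 mm x sin(angle) (0.22 rad: 45 mm). Steel plate 12 mm thick, 0.3 to 0.65 kg. A tacky seal: about 13 to 19 N up at the handle starts it; the pull drops in the first 0.05 rad to the bare weight (2 to 4 N at the handle). Let go, the lid falls shut and sticks again
- lid_handle (a point): middle of the black round handle bar on the lid: 12 mm thick, 100 mm long along the warmer's y, its axis 38 mm above the lid's top face, carried by a leg at each end; 170 mm before the hinge and 50 mm above it when shut. Moves with the lid
- lid_hinge (a point): point on the hinge axis, middle of the lid's width, at the height of the lid's underside; the axis runs along the warmer's y
- lid_front (a point): middle of the lower front edge of the lid; 0.1005 m above the table when shut
- dial (a joint): angle of the thermostat dial, 0 to 4.71 rad, grows clockwise seen from above; turns with light friction (0.05 N m) and stays where it is left
- marker (a joint): angle of the white ring with the red marker around the dial, same zero and direction as the dial (pointer is at the marker when both are equal); stiff, not to be moved
- dial_grip (a point): on the dial's upright axis, 28 mm above the dial's underside, at the height to grip. The dial: a black disc 60 mm across and 8 mm thick, with a bar grip 52 mm long, 14 mm wide across the pointer line, whose top is 11 mm above this point and whose lower end is 20 mm below it
- dial_tip (a point): on the line of the dial's white pointer, 34 mm out from the dial axis; turns with the dial. The bar grip lies along this pointer line
- mark_tip (a point): the red marker on the ring round the dial, 34 mm out from the dial axis and at the level of dial_tip; the marker is 9 mm wide
- solvent: amber glass bottle, 60 mm across, 150 mm high, loose; origin at the centre of its underside. Bystander
- ink_tin: ink tin with a yellow band, 76 mm across, 65 mm high, loose; origin at the centre of its underside. Bystander
- brush_pot: black pot, 68 mm across and 100 mm high, with three brushes reaching to 176 mm, loose; origin at the centre of its underside. Bystander

How it is judged:
On the way, in this order (a step that is already met when the one before it is completed fails the run):
1. the dial's pointer stands at the red marker while the lid is still shut (horizontal distance between dial_tip and mark_tip below 0.005 m and value of joint lid below 0.05 rad), for 0.3 s.
2. the lid is broken free from its seal, held by the fingers (value of joint lid above 0.1 rad and contact force between lid and the fingers above 1 N), for 0.2 s.
At the end, for the whole second after the job is handed in: The fingers hold the lid (contact over 1 N) still at an angle of 0.13 to 0.34 rad (front gap about 26 to 67 mm), the dial's pointer is within 5 mm of the red marker at the 34 mm radius (about 8 degrees), and the bystanders are within 40 mm of where they stood (horizontal distance between dial_tip and mark_tip below 0.005 m and value of joint lid between 0.13 and 0.34 rad and velocity of joint lid between -0.1 and 0.1 rad/s and contact force between lid and the fingers above 1 N and distance of each of solvent, ink_tin, brush_pot from where it was at the start of the episode below 0.04 m); the arm keeps its last pose, push and grip.
It fails at once if the lid flies wide open (over 0.5 rad, front gap over 97 mm) (value of joint lid above 0.5 rad).
It fails at once if the red marker is shifted by more than 6 mm (distance of mark_tip from where it was at the start of the episode above 0.006 m).
It fails at once if a bystander (bottle, tin or brush pot) is shifted by more than 40 mm (distance of any of solvent, ink_tin, brush_pot from where it was at the start of the episode above 0.04 m).
It also fails if it takes over 58 s, if anything falls off the work surface, if the arm or the gripper's body presses on something with over 40 N, if the wrist force passes 120 N, or if a joint passes its speed limit or range.

ROBOT

A 6-joint arm with a two-finger parallel gripper is mounted at the origin on the work surface. World frame = base frame: x ahead of the robot, y to its left, z up, the work surface at z = 0. Lengths are in m, angles in rad, forces in N, time in s.
With the tool pointing down it reaches from about 0.375 to 0.9 m from the base axis. Payload 3.1 kg.
Tool frame: the origin (TCP) lies between the finger pads; the fingertips stand robot.finger_overhang ahead of it and the grasp point (between the pads) lies 3 mm ahead of it (robot.finger_overhang is the distance from the TCP to the fingertips, in m); z points along the fingers, y is the line along which they close (so a half turn about z gives the same grasp; the last joint's range is limited). The gripper opens to 87 mm and grips with 3 to 60 N. Pads are 19 mm wide; open, the fingers measure 117 mm over their backs; the gripper's body (75 mm by 190 mm) begins 51 mm behind the grasp point.
Start: joints at [-1.484, 0.527, 1.433, -0, 1.181, -0.178], TCP at [0.164, -0.603, 0.245] pointing down, gripper open.
Joint ranges: [-3.08, 3.08], [-0.75, 2.2], [0.22, 2.44], [-1.43, 4.57], [0, 2.65], [-2.85, 2.85]. Speed limits (rad/s): [2.79, 2.79, 3.14, 3.14, 3.14, 3.14].

INTERFACE

Orientations are given as a unit quaternion [x, y, z, w].
In Python, from rig import get_obs, vision, hand_in, nets, robot gives the robot as it stands.
- The arm moves only by the tool apply_moves, never from a script. Its argument "series" is a list of rows, each an object with "offset": the shift along the world's x, y, z in cm, a list of three; "rot": the turn, a rotation vector about the world's x, y, z in degrees, a list of three. A call has 1 to 20 rows; each row is the pose to reach, as a shift and turn from the pose commanded when the call began; what a row does not reach only later rows make up. A row lasts 1/10 s, in which the tool goes at most 50 mm and 8.59 degrees, less where a joint would pass 70% of its speed; a pose out of reach is approached as far as the arm can. A call with a gripper value outside its range is refused whole. "hand" is the opening, from 0 (shut) to 1 (fully open), set as the call begins (left out, the last holds). The fingers move at their own pace and stop on an object; "newtons" is the grip in N (left out, the last holds). Time passes only in rows, so rows that repeat a pose let the fingers close. It gives the time, the measured TCP pose, the force, the opening and the grip force at its end, in the units of the state.
- get_obs(): the state, without advancing time (a new reading comes with each control period).
- vision.camera(name): name is "side" or "top" or "wrist"; returns the picture (400x640x3 uint8, red, green, blue); there is no depth.
- vision.calibration(name): a dict with "K" (3x3 intrinsics, pixels), "k1" (the pictures are not rectified: a ray, as slopes to the right and down, at radius r is drawn at 1 + k1 r^2 times it, then the intrinsics apply), "R" (3x3) and "t" (3): a world point X has camera coordinates R X + t. Camera axes: x right, y down, z forward; pixel columns grow to the right and rows downward; lengths in m; the calibration is good to about 2 mm. A picture is of the moment at which its call begins: read the wrist's pose just before it. calibration takes no time and is no camera call; for the wrist camera it gives the pose at the moment of the call.
- hand_in(): hands the job in; it is judged then, once.
Trained networks look in the newest picture that a camera, given by its name, has taken for a name from the list of things; names that differ only in an ending like _2 or _b are one class to them, and where a whole thing is asked for, a point or a joint stands for the part that bears it (a point fixed in the world has none). Each returns a list of dicts, best first, with "conf" (0 to 1); they miss things now and then, are a little off and sometimes report something else, mostly with a low value. They report only what shows in the picture. A call takes as long as a camera call.
- nets.search_frame(camera, query): "centre" ([x, y, z] in m, in world coordinates, good to about 4 mm: the middle of the surface that is visible of it).
- nets.spot_point(camera, query): "centre" ([x, y, z] in m, in world coordinates, good to about 4 mm: a listed point, or the origin of a listed thing).
The state is a dict: "time": time; "q": joint angles; "joint_velocities": joint speeds; "joint_torque": joint torques, N m; "position": TCP position; "tool_rot": TCP orientation; "ft_force": force on the tool from outside, world axes, zero at the start; "moment": the same for the moment, N m; "grip_width": finger opening in m; "grip_force": force on a finger pad.
Only numpy, scipy, OpenCV 4.12 (cv2) and the standard library are available. Lean on these libraries where they do the work, as an engineer would, in place of code of your own. Each camera call takes 0.05 s, during which the arm holds its last target. There are 200 camera calls.

## Working session

There is one attempt and no reset: what is moved stays moved. The work goes in short steps, Python scripts to look and compute and a tool call to move; the robot and the scene stay as the last step left them, time stands still between calls to the robot, and variables do not carry over. Pictures are saved under pics/ and viewed, at most 10 in all, crops included, and the job is handed in when it is done.

Besides the shell and the picture viewer there is one more tool, called as a command line: name --argument value ..., lists and objects as JSON in quotes. apply_moves: Moves the arm, as the interface text tells. Its arguments: {"type":"object","properties":{"series":{"type":"array"},"hand":{"type":"number"},"newtons":{"type":"number"}},"required":["series"]}

```bash
mkdir -p pics; python3 - <<'E'
from rig import get_obs, vision, nets, robot
import cv2,numpy as np
o=get_obs();print(o['time'],o['position'],o['tool_rot'],o['grip_width'],robot.finger_overhang)
for c in ['top','side']:
    im=vision.camera(c);cv2.imwrite(f'pics/{c}0.png',im[:,:,::-1])
    for q in ['warmer','lid_handle','lid_hinge','lid_front','dial_grip','dial_tip','mark_tip','solvent','ink_tin','brush_pot']:
        r=nets.spot_point(c,q)
        print(c,q,[(np.round(a['centre'],4).tolist(),round(a['conf'],2)) for a in r[:2]])
print(get_obs()['time'])
E
```

```text
0.0 [ 0.16352946 -0.60252771  0.24354934] [ 9.91247155e-01  1.32014714e-01  3.22185958e-05 -1.09137004e-03] 0.08716240428559939 0.022
top warmer [([0.5474, 0.0725, -0.0015], 0.81)]
top lid_handle [([0.484, 0.0539, 0.1493], 0.65)]
top lid_hinge [([0.6455, 0.1026, 0.1045], 0.87)]
top lid_front [([0.4508, 0.0434, 0.1011], 0.68)]
top dial_grip [([0.5847, -0.0992, 0.1205], 0.65), ([0.6462, 0.0991, 0.1018], 0.29)]
top dial_tip [([0.6138, -0.1146, 0.094], 0.6)]
top mark_tip [([0.609, -0.0811, 0.0916], 0.77)]
top solvent [([0.6375, 0.3636, 0.0028], 0.56)]
top ink_tin [([0.5244, -0.4622, 0.0025], 0.89)]
top brush_pot [([0.4237, 0.4062, 0.0014], 0.94)]
side warmer [([0.5501, 0.068, -0.0006], 0.75)]
side lid_handle [([0.481, 0.0562, 0.1484], 0.57)]
side lid_hinge [([0.6474, 0.0952, 0.0998], 0.94), ([0.5491, 0.0682, -0.0004], 0.6)]
side lid_front [([0.4544, 0.0421, 0.1004], 0.76), ([0.6079, -0.1162, 0.0929], 0.17)]
side dial_grip [([0.5813, -0.0972, 0.1191], 0.64)]
side dial_tip [([0.6144, -0.117, 0.094], 0.78)]
side mark_tip [([0.6064, -0.0749, 0.0917], 0.76)]
side solvent [([0.6378, 0.3642, -0.002], 0.97)]
side ink_tin [([0.5242, -0.4601, 0.0004], 0.68)]
side brush_pot [([0.4279, 0.403, 0.0031], 0.78)]
1.1
```

```bash
python3 - <<'E'
import cv2,numpy as np
from rig import vision
a=cv2.imread('pics/top0.png')
c=vision.calibration('top')
def pr(X):
    p=c['R']@np.array(X)+c['t'];s=p[:2]/p[2];s=s*(1+c['k1']*(s@s));return (c['K']@[*s,1])[:2]
for n,X in dict(dial=[.583,-.098,.12],handle=[.4825,.055,.149]).items(): print(n,pr(X))
u,v=pr([.583,-.098,.1]).astype(int)
cv2.imwrite('pics/c1.png',np.vstack([a[:, :],cv2.resize(np.hstack([a[v-50:v+50,u-80:u+80]]),(640,400),interpolation=cv2.INTER_CUBIC)])[:800].__getitem__(slice(0,800)) if 0 else np.hstack([cv2.resize(a,(480,300)),cv2.resize(a[v-40:v+40,u-40:u+40],(300,300),interpolation=cv2.INTER_CUBIC)]))
print(u,v)
E
```

```text
dial [333.50306116 182.33310144]
handle [285.63179215 212.32785281]
333 183
```

View pics/c1.png

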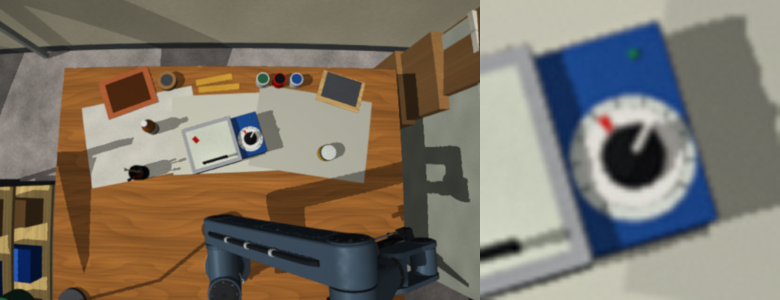

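apply_moves --series '[{"offset": [1,1,0],"rot": [0,0,-3]},{"offset": [4,5,0],"rot": [0,0,-6]},{"offset": [7,9,0],"rot": [0,0,-9]},{"offset": [10,13,0],"rot": [0,0,-12]},{"offset": [13,17,0],"rot": [0,0,-15]},{"offset": [17,21,0],"rot": [0,0,-18]},{"offset": [20,25,0],"rot": [0,0,-22]},{"offset": [24,29,0],"rot": [0,0,-26]},{"offset": [27,33,0],"rot": [0,0,-30]},{"offset": [30,36,0],"rot": [0,0,-33]},{"offset": [33,40,0],"rot": [0,0,-36]},{"offset": [36,43,0],"rot": [0,0,-39]},{"offset": [38,46,0],"rot": [0,0,-42]},{"offset": [40,48,0],"rot": [0,0,-43]},{"offset": [41.5,50,0],"rot": [0,0,-43]},{"offset": [42,50.5,0],"rot": [0,0,-43]},{"offset": [42,50.5,0],"rot": [0,0,-43]},{"offset": [42,50.5,0],"rot": [0,0,-43]}]' --hand 0.45

```text
time: 2.9
position: [0.583, -0.0989, 0.2444]
tool_rot: [0.971, -0.241, -0.0, 0.0]
ft_force: [-0.6, 0.4, 0.1]
grip_width: 0.0394
grip_force: 0.0
```

```bash
cat > look.py <<'E'
from rig import get_obs, vision, nets
import cv2,numpy as np,sys
def look(cams,qs,tag=None):
    o=get_obs();print(o['time'],np.round(o['position'],4),np.round(o['tool_rot'],3),o['grip_width'],o['grip_force'],np.round(o['ft_force'],1),np.round(o['q'],2))
    for c in cams:
        im=vision.camera(c)
        if tag: cv2.imwrite(f'pics/{c}_{tag}.png',im[:,:,::-1])
        for q in qs:
            print(c,q,[(np.round(a['centre'],4).tolist(),round(a['conf'],2)) for a in nets.spot_point(c,q)[:2]])
look(sys.argv[1].split(','),sys.argv[2].split(','),sys.argv[3] if len(sys.argv)>3 else None)
E
python3 look.py wrist,side dial_grip,dial_tip,mark_tip,lid_handle,lid_hinge a
```

```text
2.9 [ 0.583  -0.0989  0.2444] [ 0.971 -0.241 -0.     0.   ] 0.039403127359027866 0.0 [-0.6  0.4  0.1] [-0.36  0.48  1.52 -0.    1.14  1.7 ]
wrist dial_grip [([0.5821, -0.102, 0.1188], 0.94)]
wrist dial_tip [([0.6124, -0.1133, 0.0921], 0.85)]
wrist mark_tip [([0.6111, -0.0807, 0.0945], 0.62)]
wrist lid_handle []
wrist lid_hinge [([0.4536, 0.0418, 0.0981], 0.44)]
side dial_grip [([0.5816, -0.0989, 0.118], 0.53)]
side dial_tip [([0.6099, -0.1154, 0.0954], 0.78)]
side mark_tip [([0.6072, -0.0754, 0.0932], 0.76)]
side lid_handle [([0.4816, 0.0509, 0.1479], 0.86)]
side lid_hinge [([0.6471, 0.0956, 0.1008], 0.6)]
```

View pics/wrist_a.png

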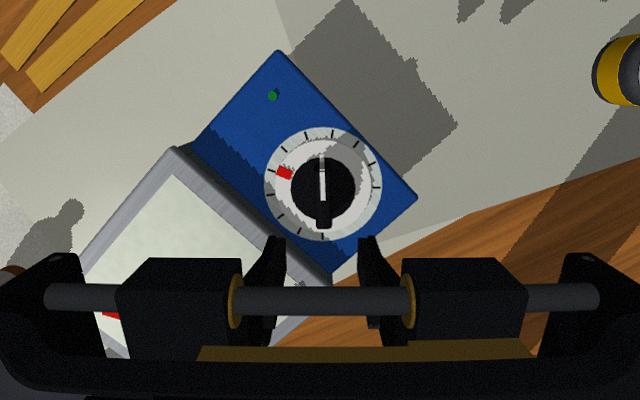

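```bash
python3 - <<'E'
import cv2,numpy as np
from rig import vision
a=cv2.imread('pics/wrist_a.png');c=vision.calibration('wrist')
def bp(u,v,z):
    s=np.linalg.inv(c['K'])@[u,v,1];s=s[:2]/s[2];d=s.copy()
    for _ in range(20): s=d/(1+c['k1']*(s@s))
    R=c['R'];C=-R.T@c['t'];r=R.T@[*s,1];return C+r*(z-C[2])/r[2]
roi=np.zeros(a.shape[:2],bool);roi[125:245,258:385]=1
b,g,r=[a[...,i].astype(int) for i in range(3)]
red=roi&(r>150)&(g<80)
v,u=np.nonzero(red);m=bp(u.mean(),v.mean(),.0925);print('red',u.mean(),v.mean(),m)
w=roi&(b>100)&(abs(b-r)<45)&(r>90)|red
w=w.astype(np.uint8)
n,l,st,_=cv2.connectedComponentsWithStats(w);k=1+np.argmax(st[1:,4])
cn=max(cv2.findContours((l==k).astype(np.uint8),cv2.RETR_EXTERNAL,2)[0],key=cv2.contourArea)
h=cv2.convexHull(cn);e=cv2.fitEllipse(h);print('ring',e)
o=bp(*e[0],.0925);print('centre',o)
# pointer
p=np.zeros_like(w);sub=(np.minimum(np.minimum(r,g),b)>110);sub[:, :312]=0;sub[:,333:]=0;sub[:145]=0;sub[205:]=0
n,l,st,ce=cv2.connectedComponentsWithStats(sub.astype(np.uint8));print(st[1:].tolist())
for k in range(1,n):
    if st[k,4]<20: continue
    v,u=np.nonzero(l==k);
    A=[bp(u[v==y].mean(),y,.130)[:2] for y in np.unique(v)];A=np.array(A);d=A[0]-A[-1]
    print(k,A[0],A[-1],np.degrees(np.arctan2(d[1],d[0])))
d=m-o;print('mark ang',np.degrees(np.arctan2(d[1],d[0])),np.hypot(d[0],d[1]))
cv2.imwrite('pics/crop.png',cv2.resize(a[120:250,250:390],None,fx=4,fy=4,interpolation=2))
E
```

```text
red 283.9 172.56923076923076 [ 0.61307378 -0.07361589  0.0925    ]
ring ((322.8007507324219, 183.44065856933594), (113.6148452758789, 118.03413391113281), 96.26970672607422)
centre [ 0.58737682 -0.10019247  0.0925    ]
[[312, 145, 21, 17, 268], [320, 169, 5, 2, 10], [320, 172, 6, 29, 147]]
1 [ 0.62430382 -0.11876162] [ 0.61388412 -0.11148389] -34.932704133792626
3 [ 0.60529639 -0.10872983] [ 0.58418888 -0.09851281] -25.829156357587046
mark ang 45.9640478112321 0.036968210517347215
```

View pics/crop.png

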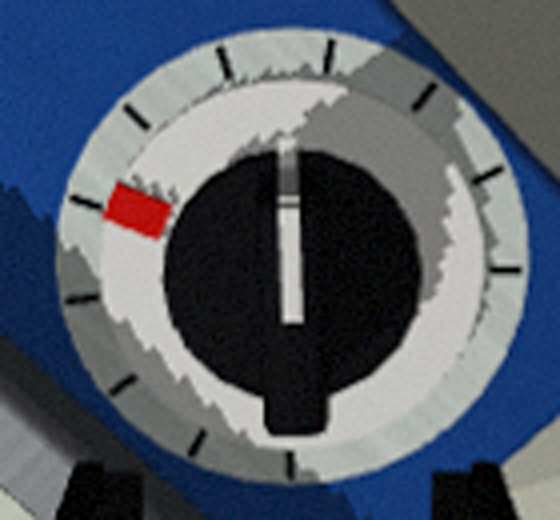

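```bash
python3 - <<'E'
import cv2,numpy as np
from rig import vision
c=vision.calibration('wrist')
def bp(u,v,z):
    s=np.linalg.inv(c['K'])@[u,v,1];s=s[:2]/s[2];d=s.copy()
    for _ in range(20): s=d/(1+c['k1']*(s@s))
    R=c['R'];C=-R.T@c['t'];r=R.T@[*s,1];return (C+r*(z-C[2])/r[2])[:2]
P=lambda x,y,z:bp(250+x/4,120+y/4,z)
print('cam',-c['R'].T@c['t'])
o=P(292,255,.0865);print('ring centre',o,np.linalg.norm(P(57,255,.0865)-P(528,255,.0865)))
l,r=P(163,275,.0993),P(421,275,.0993);print('disc LR mid',(l+r)/2,np.linalg.norm(l-r))
f=P(286,136,.1);print('far tip',f)
print('bar width',P(262,430,.13),P(330,430,.13),np.linalg.norm(P(262,430,.13)-P(330,430,.13)))
p1,p2=P(288,205,.131),P(291.5,322,.131);d=p1-p2;print('ptr',p1,p2,np.degrees(np.arctan2(d[1],d[0])))
mid=P(296,420,.131);print('near bar end',mid)
for z in(.09,.0925,.095):
  m=P(138,211,z)-o;print('mark',m+o,np.hypot(*m),np.degrees(np.arctan2(m[1],m[0])))
E
```

```text
cam [ 0.65978514 -0.13690184  0.38500399]
ring centre [ 0.58553716 -0.09946449] 0.11092716377541176
disc LR mid [ 0.58457461 -0.09888913] 0.05835136888691474
far tip [ 0.61336337 -0.11256256]
bar width [ 0.56561555 -0.08162285] [ 0.55894934 -0.09423189] 0.014262754475142279
ptr [ 0.60604832 -0.10912438] [ 0.58415377 -0.09837391] -26.151550388807316
near bar end [ 0.56466596 -0.08917022]
mark [ 0.6122672  -0.07347874] 0.037279406893104695 44.19110264963501
mark [ 0.61266989 -0.07401622] 0.03719945610962286 43.1651353550827
mark [ 0.61307258 -0.0745537 ] 0.03713148220095034 42.1350803643956
```

apply_moves --series '[{"offset": [0.1,0,-2],"rot": [0,0,2]},{"offset": [0.1,0,-5],"rot": [0,0,2]},{"offset": [0.1,0,-8],"rot": [0,0,2]},{"offset": [0.1,0,-10],"rot": [0,0,2]},{"offset": [0.1,0,-11],"rot": [0,0,2]},{"offset": [0.1,0,-11.9],"rot": [0,0,2]},{"offset": [0.1,0,-11.9],"rot": [0,0,2]},{"offset": [0.1,0,-11.9],"rot": [0,0,2]}]'

```text
time: 4.3
position: [0.5852, -0.0984, 0.1263]
tool_rot: [0.975, -0.223, 0.001, 0.0]
ft_force: [0.2, 0.7, 0.6]
grip_width: 0.0396
grip_force: 0.0
```

apply_moves --series '[{"offset": [0,0,0],"rot": [0,0,0]},{"offset": [0,0,0],"rot": [0,0,0]},{"offset": [0,0,0],"rot": [0,0,0]},{"offset": [0,0,0],"rot": [0,0,0]},{"offset": [0,0,0],"rot": [0,0,0]},{"offset": [0,0,0],"rot": [0,0,0]},{"offset": [0,0,0],"rot": [0,0,0]},{"offset": [0,0,0],"rot": [0,0,0]}]' --hand 0 --newtons 15

```text
time: 5.1
position: [0.5838, -0.1004, 0.1261]
tool_rot: [0.975, -0.223, -0.0, 0.002]
ft_force: [-2.7, -5.6, 3.4]
grip_width: 0.0142
grip_force: 15.0
```

apply_moves --series '[{"offset": [-0.1,-0.2,0],"rot": [0,0,3]},{"offset": [-0.1,-0.2,0],"rot": [0,0,8]},{"offset": [-0.1,-0.2,0],"rot": [0,0,14]},{"offset": [-0.1,-0.2,0],"rot": [0,0,20]},{"offset": [-0.1,-0.2,0],"rot": [0,0,26]},{"offset": [-0.1,-0.2,0],"rot": [0,0,32]},{"offset": [-0.1,-0.2,0],"rot": [0,0,38]},{"offset": [-0.1,-0.2,0],"rot": [0,0,44]},{"offset": [-0.1,-0.2,0],"rot": [0,0,50]},{"offset": [-0.1,-0.2,0],"rot": [0,0,56]},{"offset": [-0.1,-0.2,0],"rot": [0,0,62]},{"offset": [-0.1,-0.2,0],"rot": [0,0,66]},{"offset": [-0.1,-0.2,0],"rot": [0,0,69]},{"offset": [-0.1,-0.2,0],"rot": [0,0,69]},{"offset": [-0.1,-0.2,0],"rot": [0,0,69]},{"offset": [-0.1,-0.2,0],"rot": [0,0,69]}]'

```text
time: 6.7
position: [0.5833, -0.0977, 0.1261]
tool_rot: [0.93, 0.368, 0.001, -0.002]
ft_force: [-0.0, 5.2, 3.7]
grip_width: 0.0136
grip_force: 15.0
```

```bash
python3 look.py wrist,top,side dial_grip,dial_tip,mark_tip b
```

```text
6.7 [ 0.5833 -0.0977  0.1261] [ 0.93   0.368  0.001 -0.002] 0.013634967329881249 15.00022137130145 [-0.   5.2  3.7] [-0.36  0.64  1.62  0.    0.89  0.46]
wrist dial_grip [([0.5796, -0.0998, 0.1191], 0.8)]
wrist dial_tip [([0.6059, -0.0761, 0.0927], 0.97)]
wrist mark_tip [([0.6121, -0.0829, 0.0984], 0.77)]
top dial_grip []
top dial_tip []
top mark_tip [([0.4859, 0.0518, 0.1502], 0.27)]
side dial_grip [([0.5785, -0.1003, 0.1173], 0.59)]
side dial_tip [([0.6068, -0.0757, 0.0938], 0.48)]
side mark_tip [([0.6074, -0.0768, 0.094], 0.56)]
```

View pics/wrist_b.png

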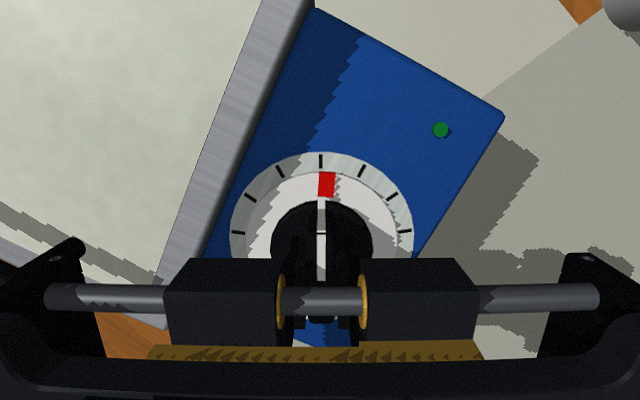

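apply_moves --series '[{"offset": [0,0,0],"rot": [0,0,-2]},{"offset": [0,0,0],"rot": [0,0,-4]},{"offset": [0,0,0],"rot": [0,0,-4]},{"offset": [0,0,0],"rot": [0,0,-4]}]'

```text
time: 7.7
position: [0.5834, -0.0979, 0.1261]
tool_rot: [0.942, 0.335, 0.001, -0.002]
ft_force: [0.2, 5.3, 3.2]
grip_width: 0.0142
grip_force: 15.0
```

apply_moves --series '[{"offset": [0,0,0],"rot": [0,0,0]},{"offset": [0,0,0],"rot": [0,0,0]},{"offset": [0,0,0],"rot": [0,0,0]},{"offset": [0,0,0],"rot": [0,0,0]},{"offset": [0,0,2],"rot": [0,0,0]},{"offset": [0,0,5],"rot": [0,0,0]},{"offset": [0,0,8],"rot": [0,0,0]},{"offset": [0,0,11],"rot": [0,0,0]},{"offset": [0,0,12],"rot": [0,0,0]},{"offset": [0,0,12],"rot": [0,0,0]}]' --hand 0.4

```text
time: 8.7
position: [0.5844, -0.1007, 0.247]
tool_rot: [0.942, 0.335, 0.001, 0.001]
ft_force: [-0.7, -0.5, 0.8]
grip_width: 0.0349
grip_force: 0.0
```

```bash
python3 look.py wrist,top,side dial_grip,dial_tip,mark_tip,lid_handle,lid_hinge,lid_front c
```

```text
8.7 [ 0.5844 -0.1007  0.247 ] [0.942 0.335 0.001 0.001] 0.03487677885983436 0.0 [-0.7 -0.5  0.8] [-0.36  0.48  1.52 -0.    1.14  0.53]
wrist dial_grip [([0.5781, -0.0982, 0.1181], 0.65)]
wrist dial_tip [([0.6074, -0.0811, 0.0858], 0.68)]
wrist mark_tip []
wrist lid_handle [([0.4801, 0.0503, 0.1559], 0.91), ([0.4534, 0.0448, 0.1008], 0.48)]
wrist lid_hinge []
wrist lid_front [([0.4537, 0.0443, 0.1002], 0.65)]
top dial_grip []
top dial_tip []
top mark_tip []
top lid_handle [([0.4836, 0.0536, 0.1483], 0.79)]
top lid_hinge [([0.6485, 0.1031, 0.103], 0.87)]
top lid_front [([0.4502, 0.0433, 0.1015], 0.94), ([0.6461, 0.1021, 0.1047], 0.35)]
side dial_grip [([0.5817, -0.0967, 0.1179], 0.46)]
side dial_tip [([0.6062, -0.0802, 0.096], 0.8)]
side mark_tip [([0.6086, -0.0758, 0.0934], 0.68)]
side lid_handle [([0.484, 0.0544, 0.1484], 0.9)]
side lid_hinge [([0.6511, 0.0963, 0.1012], 0.83), ([0.5217, -0.4617, 0.0015], 0.5)]
side lid_front [([0.4535, 0.04, 0.1023], 0.68)]
```

View pics/wrist_c.png

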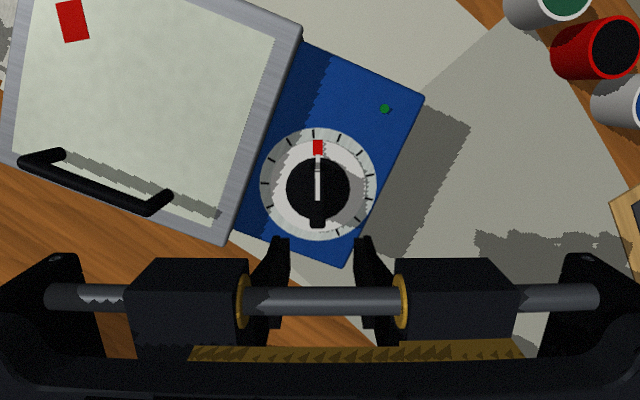

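apply_moves --series '[{"offset": [-1,1,0],"rot": [0,0,5]},{"offset": [-3,4,0],"rot": [0,0,12]},{"offset": [-5,7,0],"rot": [0,0,19]},{"offset": [-7,10,0],"rot": [0,0,27]},{"offset": [-8,12,0],"rot": [0,0,35]},{"offset": [-9,14,0],"rot": [0,0,43]},{"offset": [-10,15,0],"rot": [0,0,51]},{"offset": [-10.1,15.4,0],"rot": [0,0,59]},{"offset": [-10.1,15.4,0],"rot": [0,0,65]},{"offset": [-10.1,15.4,0],"rot": [0,0,67]},{"offset": [-10.1,15.4,0],"rot": [0,0,67]},{"offset": [-10.1,15.4,0],"rot": [0,0,67]},{"offset": [-10.1,15.4,0],"rot": [0,0,67]}]' --hand 0.6

```text
time: 11.05
position: [0.4827, 0.0537, 0.2456]
tool_rot: [0.601, 0.799, 0.0, 0.0]
ft_force: [-0.3, 0.8, -0.1]
grip_width: 0.0521
grip_force: 0.0
```

```bash
python3 look.py wrist,side,top lid_handle,lid_hinge,lid_front,dial_tip,mark_tip d; python3 -c "
from rig import get_obs,vision;c=vision.calibration('wrist');import json
json.dump({k:(v.tolist() if hasattr(v,'tolist') else v) for k,v in c.items()},open('cal_d.json','w'))"
```

```text
11.05 [0.4827 0.0537 0.2456] [0.601 0.799 0.    0.   ] 0.05209905148886914 0.0 [-0.3  0.8 -0.1] [-0.12  0.34  1.77 -0.    1.03 -0.4 ]
wrist lid_handle [([0.4798, 0.0484, 0.1575], 0.82)]
wrist lid_hinge [([0.6469, 0.1041, 0.0985], 0.6)]
wrist lid_front [([0.4539, 0.0429, 0.0986], 0.72)]
wrist dial_tip [([0.6082, -0.0769, 0.0921], 0.98)]
wrist mark_tip []
side lid_handle [([0.4836, 0.0548, 0.1485], 0.83)]
side lid_hinge [([0.6488, 0.0998, 0.0995], 0.86)]
side lid_front [([0.4528, 0.0457, 0.1022], 0.79)]
side dial_tip [([0.6079, -0.0791, 0.092], 0.5)]
side mark_tip []
top lid_handle [([0.4838, 0.0501, 0.1462], 0.66), ([0.6066, -0.0786, 0.0962], 0.19)]
top lid_hinge [([0.6457, 0.1032, 0.1037], 0.95)]
top lid_front [([0.452, 0.0412, 0.102], 0.8), ([0.611, -0.0766, 0.0933], 0.23)]
top dial_tip []
top mark_tip [([0.6098, -0.0795, 0.0957], 0.57)]
```

View pics/wrist_d.png

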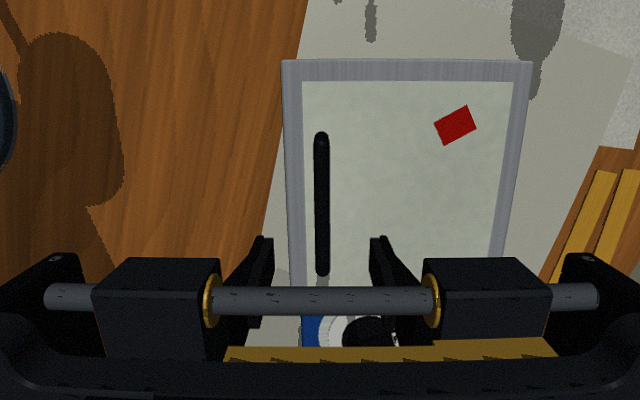

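```bash
python3 - <<'E'
import json,numpy as np
c={k:np.array(v) for k,v in json.load(open('cal_d.json')).items()}
def bp(u,v,z):
    s=np.linalg.inv(c['K'])@[u,v,1];s=s[:2]/s[2];d=s.copy()
    for _ in range(20): s=d/(1+c['k1']*(s@s))
    R=c['R'];C=-R.T@c['t'];r=R.T@[*s,1];return (C+r*(z-C[2])/r[2])[:2]
a,b=bp(321,132,.1505),bp(322.5,276,.1505);d=a-b
print(a,b,(a+b)/2,np.linalg.norm(d),np.degrees(np.arctan2(d[1],d[0])))
th=np.arange(0,.25,.02);w=np.radians(16)
for t in th:
  h=-.17*np.cos(t)+.05*np.sin(t)+.17;z=.17*np.sin(t)+.05*np.cos(t)-.05
  # TCP is 3mm back along tool axis: rigid rotation about hinge of TCP
  zt=.053;H=-.17*np.cos(t)+zt*np.sin(t)+.17;Z=.17*np.sin(t)+zt*np.cos(t)-zt
  print(round(t,2),np.round([100*H*np.cos(w),100*H*np.sin(w),100*Z],2),np.round(np.degrees(t)*np.array([-np.sin(w),np.cos(w)]),2))
E
```

```text
[0.46765395 0.10985649] [ 0.50110683 -0.00139678] [0.48438039 0.05422986] 0.11617393875488251 106.73556801534241
0.0 [0. 0. 0.] [-0.  0.]
0.02 [0.11 0.03 0.34] [-0.32  1.1 ]
0.04 [0.22 0.06 0.68] [-0.63  2.2 ]
0.06 [0.33 0.1  1.01] [-0.95  3.3 ]
0.08 [0.46 0.13 1.34] [-1.26  4.41]
0.1 [0.59 0.17 1.67] [-1.58  5.51]
0.12 [0.73 0.21 2.  ] [-1.9   6.61]
0.14 [0.87 0.25 2.32] [-2.21  7.71]
0.16 [1.02 0.29 2.64] [-2.53  8.81]
0.18 [1.18 0.34 2.96] [-2.84  9.91]
0.2 [1.34 0.38 3.27] [-3.16 11.02]
0.22 [1.51 0.43 3.58] [-3.47 12.12]
0.24 [1.68 0.48 3.89] [-3.79 13.22]
```

apply_moves --series '[{"offset": [0.1,0,-2],"rot": [0,0,0]},{"offset": [0.1,0,-5],"rot": [0,0,0]},{"offset": [0.1,0,-7],"rot": [0,0,0]},{"offset": [0.1,0,-8.4],"rot": [0,0,0]},{"offset": [0.1,0,-9.2],"rot": [0,0,0]},{"offset": [0.1,0,-9.2],"rot": [0,0,0]},{"offset": [0.1,0,-9.2],"rot": [0,0,0]}]'

```text
time: 12.65
position: [0.484, 0.0538, 0.1539]
tool_rot: [0.601, 0.8, 0.0, 0.0]
ft_force: [1.4, -0.3, 0.5]
grip_width: 0.0522
grip_force: 0.0
```

apply_moves --series '[{"offset": [0,0,0],"rot": [0,0,0]},{"offset": [0,0,0],"rot": [0,0,0]},{"offset": [0,0,0],"rot": [0,0,0]},{"offset": [0,0,0],"rot": [0,0,0]},{"offset": [0,0,0],"rot": [0,0,0]},{"offset": [0,0,0],"rot": [0,0,0]},{"offset": [0,0,0],"rot": [0,0,0]},{"offset": [0,0,0],"rot": [0,0,0]},{"offset": [0,0,0],"rot": [0,0,0]},{"offset": [0,0,0],"rot": [0,0,0]}]' --hand 0 --newtons 50

```text
time: 13.65
position: [0.4831, 0.0537, 0.1536]
tool_rot: [0.6, 0.8, -0.0, -0.0]
ft_force: [-2.3, -1.2, 3.3]
grip_width: 0.0106
grip_force: 49.9
```

apply_moves --series '[{"offset": [0,0,0.2],"rot": [-0.1,0.5,0]},{"offset": [0.1,0,0.3],"rot": [-0.3,1.1,0]},{"offset": [0.2,0,0.5],"rot": [-0.5,1.6,0]},{"offset": [0.2,0.1,0.7],"rot": [-0.6,2.2,0]},{"offset": [0.3,0.1,0.8],"rot": [-0.8,2.7,0]},{"offset": [0.3,0.1,1.0],"rot": [-0.9,3.3,0]},{"offset": [0.3,0.1,1.0],"rot": [-0.9,3.3,0]},{"offset": [0.3,0.1,1.0],"rot": [-0.9,3.3,0]}]'

```text
time: 14.45
position: [0.4866, 0.0548, 0.1641]
tool_rot: [0.6, 0.799, -0.023, -0.018]
ft_force: [-2.2, -3.6, 0.6]
grip_width: 0.0106
grip_force: 50.1
```

apply_moves --series '[{"offset": [0.1,0,0.3],"rot": [-0.3,1.1,0]},{"offset": [0.3,0.1,0.7],"rot": [-0.6,2.2,0]},{"offset": [0.4,0.1,1.0],"rot": [-0.9,3.3,0]},{"offset": [0.5,0.2,1.3],"rot": [-1.3,4.4,0]},{"offset": [0.7,0.2,1.6],"rot": [-1.6,5.5,0]},{"offset": [0.9,0.2,2.0],"rot": [-1.9,6.6,0]},{"offset": [1.0,0.3,2.3],"rot": [-2.2,7.7,0]},{"offset": [1.2,0.3,2.6],"rot": [-2.5,8.8,0]},{"offset": [1.2,0.3,2.6],"rot": [-2.5,8.8,0]},{"offset": [1.2,0.3,2.6],"rot": [-2.5,8.8,0]},{"offset": [1.2,0.3,2.6],"rot": [-2.5,8.8,0]},{"offset": [1.2,0.3,2.6],"rot": [-2.5,8.8,0]},{"offset": [1.2,0.3,2.6],"rot": [-2.5,8.8,0]},{"offset": [1.2,0.3,2.6],"rot": [-2.5,8.8,0]}]'

```text
time: 15.85
position: [0.4983, 0.0582, 0.1896]
tool_rot: [0.597, 0.795, -0.087, -0.067]
ft_force: [-4.1, 1.0, 1.6]
grip_width: 0.0103
grip_force: 50.1
```

```bash
python3 look.py side,top,wrist lid_handle,lid_hinge,lid_front,dial_tip,mark_tip,solvent,ink_tin,brush_pot e
```

```text
15.85 [0.4983 0.0582 0.1896] [ 0.597  0.795 -0.087 -0.067] 0.010285503118393265 50.132128754630685 [-4.1  1.   1.6] [-0.07  0.52  1.65 -0.08  1.17 -0.31]
side lid_handle [([0.4977, 0.0579, 0.1826], 0.73)]
side lid_hinge []
side lid_front [([0.4595, 0.0432, 0.1465], 0.76)]
side dial_tip []
side mark_tip [([0.4301, 0.4068, 0.0027], 0.55)]
side solvent [([0.6373, 0.3674, -0.0022], 0.74)]
side ink_tin [([0.5238, -0.4591, -0.0005], 0.39)]
side brush_pot [([0.428, 0.4069, 0.005], 0.65)]
top lid_handle [([0.4984, 0.0585, 0.1844], 0.62), ([0.6089, -0.0807, 0.0944], 0.53)]
top lid_hinge [([0.5238, -0.4664, 0.0015], 0.45), ([0.5857, -0.1019, 0.1213], 0.44)]
top lid_front [([0.455, 0.0427, 0.1418], 0.67), ([0.4209, 0.4073, 0.0003], 0.19)]
top dial_tip [([0.6105, -0.0794, 0.0937], 0.59)]
top mark_tip []
top solvent [([0.6337, 0.3662, 0.0003], 0.72)]
top ink_tin [([0.5262, -0.464, 0.0044], 0.62)]
top brush_pot [([0.4237, 0.4085, 0.0017], 0.92)]
wrist lid_handle [([0.4929, 0.055, 0.1906], 0.77)]
wrist lid_hinge [([0.6446, 0.101, 0.1038], 0.7)]
wrist lid_front []
wrist dial_tip []
wrist mark_tip []
wrist solvent []
wrist ink_tin []
wrist brush_pot [([0.5511, 0.0738, 0.0018], 0.29)]
```

View pics/side_e.png

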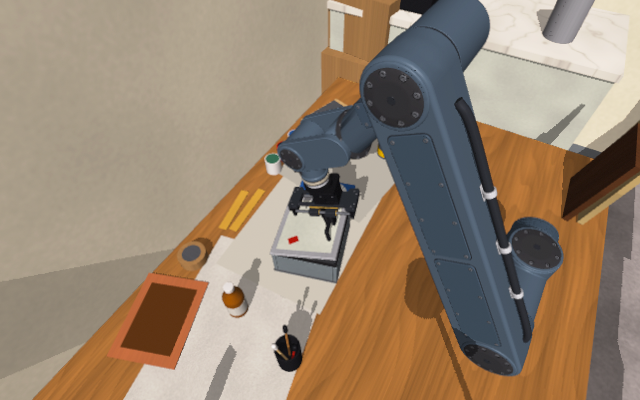

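The side view shows the lid ajar around pixel (315, 235) with the fingers on the handle. The front edge is at about 0.144 m, a gap of roughly 44 mm, and the bystanders have not moved.

```bash
python3 -c "
from rig import hand_in;print(hand_in())"
```

```text
the job is handed in; nothing more can be done
None
```

The job is handed in, result not reported back: the dial pointer stands at the red marker, and the gripper is holding the lid ajar with a measured front gap of about 44 mm.

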